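# Seal the washing-tablet tin, then lift off its outer lid alone

## Task

Pick up the nested pair of lids together by the inner lid's knob, lower them gently onto the open tin of washing tablets, without letting them drop, until the inner lid sits fully down, flat and square in the tin's mouth, and let go of it. Then take the outer lid alone by its raised collar, lift it off without disturbing the seated inner lid, and finish still holding it level with the gripper, straight above the tin and at least 10 cm clear of it, ready for wiping. Leave the detergent bottle, the bowl and the brush where they are.

Things in the scene. Friction and masses are not known exactly. Their poses are not given: they have to be found in the camera images.
- tin: open rectangular white enamelled tin of washing tablets, 144 (x) x 114 (y) x 60 high, fixed to the table. Origin: centre of its underside; x along the long side, z up. Its mouth is a pocket 133 x 103, 12 deep; the lip flares out at 45 degrees over the top 4 mm; a flat ledge 10 wide runs round the pocket's floor.
- tin_seat (a point): centre of the pocket's floor, in the tin's frame: 48 above the tin's underside, 12 below its rim. The inner lid's origin comes to lie here when it is home.
- inner_lid: loose steel lid, 0.2-0.35 kg: plate 129 (x) x 99 (y) x 14 thick (2 mm play a side in the pocket, either way round); on it a boss 88 x 40.5, 14 to 26 above the underside, then an upright black bar knob 34 (x) x 20 (y), 26 to 68 above the underside. Origin: centre of underside; x along the long side, z up. Starts flat on the table under the outer lid; lifted by its knob it carries the outer lid.
- inner_knob (a point): point on the knob's axis, 56 above the inner lid's underside; grip the knob across its 20 mm width (along the inner lid's y), above the outer lid's collar, whose top is 34 above the inner lid's underside when nested.
- outer_lid: loose white lid, 0.16-0.28 kg, 162 (x) x 132 (y): sheet 3 thick, skirt to 8 below it (6 mm play a side on the tin), middle window 91 x 44 (about 2 mm play a side on the boss) ringed by a raised collar, outside 99 (x) x 52 (y), wall 4, top 17 above the sheet. Origin: centre of the sheet's underside, 14 above the inner lid's when nested; x along the long side, z up.
- outer_collar (a point): centre of the collar, 11 above the outer lid's origin (8 above the sheet's top face); grip the collar over its 52 mm outside width (along the outer lid's y), fingers straddling the knob, which stands 34 above the collar, fingertips close to the sheet.
- detergent: bystander: blue closed bottle, 72 diameter, 160 high, standing beyond the work. Origin: centre of the underside.
- token_bowl: bystander: small empty white bowl, 100 diameter, 40 high. Origin: centre of the underside.
- brush: bystander: wooden-handled brush lying on the table. Its x runs along its length.
Things that resemble listed ones, but are neither listed nor needed, are in the scene too. What is shaped like the outer_lid but purple or red is not meant.

How it is judged:
By the outcome, as a careful person would: the job done as asked, in the order asked, and still so for the second after the job is handed in, while the arm keeps its last pose, push and grip.
It also fails if it takes over 51 s, if anything falls off the work surface, if the arm or the gripper's body presses on something with over 40 N, if the wrist force passes 120 N, or if a joint passes its speed limit or range.

## Robot

A 6-joint arm with a two-finger parallel gripper is mounted at the origin on the work surface. World frame = base frame: x ahead of the robot, y to its left, z up, the work surface at z = 0. Lengths are in m, angles in degrees, forces in N, time in s.
With the tool pointing down it reaches from about 0.4 to 0.925 m from the base axis. Payload 12.5 kg.
Tool frame: the origin (TCP) lies between the finger pads; the fingertips stand 8 mm ahead of it and the grasp point (between the pads) lies 11 mm behind it; z points along the fingers, y is the line along which they close (so a half turn about z gives the same grasp; the last joint's range is limited). The gripper opens to 95 mm and grips with 3 to 60 N. Pads are 20 mm wide; open, the fingers measure 119 mm over their backs; the gripper's body (75 mm by 180 mm) begins 59 mm behind the grasp point.
Start: joints at [58.866, 28.126, 89.318, -0, 62.55, -6.05], TCP at [0.265, 0.566, 0.184] pointing down, gripper open.
Joint ranges: [-177.58, 177.58], [-47.91, 125.51], [2.72, 160], [-65.01, 245.01], [3.68, 167.84], [-153.87, 153.87]. Speed limits (degrees/s): [127.2, 127.2, 159.86, 180, 180, 180].

## Interface

Orientations are given as a 3x3 rotation matrix whose columns are the frame's x, y, z axes.
In Python, from workcell import manip, effector, cams, close_job gives the robot as it stands. Calls block until the motion is done:
- manip.movep(position, orientation): joint-space move of the TCP to a pose.
- manip.move_straight(position, rate=0.15, attitude=None, force_limit=None): straight line of the TCP; attitude=None keeps the orientation; rate is the mean speed in m/s. With force_limit (N) it stops when the force on the tool has changed by that much, and returns True; else False.
- manip.goto_joints(angles): joint-space move.
- effector.set_gripper(opening, squeeze=None): opening from 0.0 (shut) to 1.0 (fully open); squeeze is the grip in N (None keeps the last); returns when the fingers have stopped.
- manip.dwell(seconds).
- manip.solve_ik(position, orientation): joint angles nearest the present ones, or None.
- manip.read_state(): the state.
- cams.get_image(name): name is "scene" or "side" or "wrist"; returns the picture (480x640x3 uint8, red, green, blue); there is no depth.
- cams.get_calibration(name): a dict with "fx", "fy", "cx", "cy" (pixels), "world_to_cam" (4x4, takes a point from world to camera coordinates); the wrist camera has in their place "mount" (4x4, takes a point from camera to tool coordinates, whose origin is the TCP and whose axes are the flange's). Camera axes: x right, y down, z forward; pixel columns grow to the right and rows downward; lengths in m; the calibration is good to about 2 mm. The wrist camera is an equidistant fisheye: a pixel r from the principal point sees the ray r / f radians off the axis. A picture is of the moment at which its call begins: read the wrist's pose just before it. get_calibration takes no time and is no camera call.
A pose or a line that the arm cannot do raises manip.Unreachable and nothing moves.
- close_job(): hands the job in; it is judged then, once.
The state is a dict: "time_s": time; "q": joint angles; "joint_vel": joint speeds; "tau": joint torques, N m; "eef_pos": TCP position; "tool_rot": TCP orientation; "wrist_force": force on the tool from outside, world axes, zero at the start; "wrist_torque": the same for the moment, N m; "opening": opening from 0.0 (shut) to 1.0 (fully open); "grip_force": force on a finger pad.
Only numpy, scipy, OpenCV 4.12 (cv2) and the standard library are available. Lean on these libraries where they do the work, as an engineer would, in place of code of your own. Each camera call takes 0.05 s, during which the arm holds its last target. There are 200 camera calls.

## Working session

There is one attempt and no reset: what is moved stays moved. The work goes in short steps, each a Python script; the robot and the scene stay as the last script left them, time stands still between calls to the robot, and variables do not carry over. Pictures are saved under pics/ and viewed, at most 10 in all, crops included, and the job is handed in when it is done.

```bash
ls; mkdir -p pics
python3 - <<'E'
from workcell import manip, effector, cams
import cv2,numpy as np
print(manip.read_state())
for n in ("scene","side","wrist"):
    im=cams.get_image(n); cv2.imwrite(f"pics/{n}0.png",im[:,:,::-1]); c=cams.get_calibration(n); print(n,{k:np.round(v,4).tolist() if not np.isscalar(v) else v for k,v in c.items()})
E
```

```text
pics
{'time_s': 0.0, 'q': array([ 5.88638571e+01,  2.81662042e+01,  8.93509546e+01,  2.59035822e-03,
        6.25510134e+01, -6.04968940e+00]), 'joint_vel': array([-0.0433933 , -0.06240326, -0.050277  ,  0.09949167,  0.06397946,
       -0.10361406]), 'tau': array([-6.05736773e-05, -6.12658811e+01, -2.58181626e+01,  6.93409634e-02,
        4.82988730e-02, -6.07353945e-05]), 'eef_pos': array([0.26479902, 0.56580849, 0.1831345 ]), 'tool_rot': array([[-9.05660168e-01,  4.24003819e-01, -6.49568732e-04],
       [ 4.24004284e-01,  9.05659633e-01, -9.97676563e-04],
       [ 1.65269507e-04, -1.17897585e-03, -9.99999291e-01]]), 'wrist_force': array([-0.16756386, -0.22899435, -0.58073829]), 'wrist_torque': array([-0.03070009,  0.03729033,  0.01746769]), 'grip_force': 0.0, 'opening': 0.9977100392074767}
scene {'fx': 578.7713504236829, 'fy': 578.7713504236829, 'cx': 325.80584193092733, 'cy': 229.63379359917235, 'world_to_cam': [[0.8295, 0.5584, -0.0122, -0.4042], [0.4166, -0.6331, -0.6524, -0.174], [-0.372, 0.5361, -0.7578, 1.5721], [0.0, 0.0, 0.0, 1.0]]}
side {'fx': 471.66795514386104, 'fy': 471.66795514386104, 'cx': 325.4815402132385, 'cy': 238.676448343766, 'world_to_cam': [[0.9712, -0.2381, -0.0103, -0.492], [-0.1717, -0.6692, -0.723, 0.1237], [0.1653, 0.7039, -0.6908, 1.2599], [0.0, 0.0, 0.0, 1.0]]}
wrist {'fx': 371.64829954431775, 'fy': 371.64829954431775, 'cx': 322.3156276936767, 'cy': 237.82576478899043, 'mount': [[0.0001, -0.9568, -0.2908, 0.0812], [1.0, 0.0001, 0.0001, -0.0001], [-0.0001, -0.2908, 0.9568, -0.2011], [0.0, 0.0, 0.0, 1.0]]}
```

View pics/scene0.png

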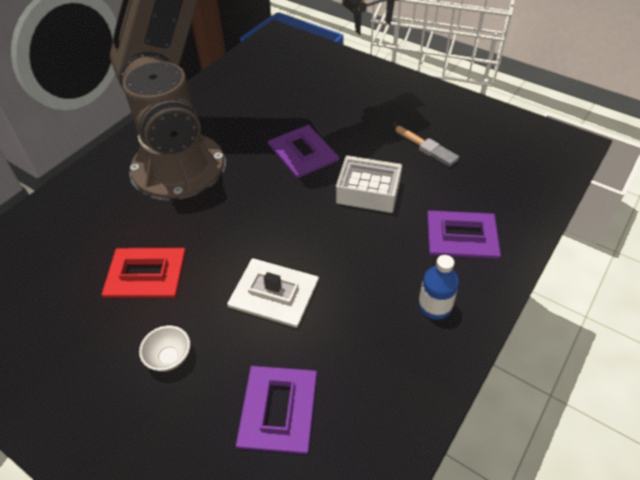

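View pics/side0.png

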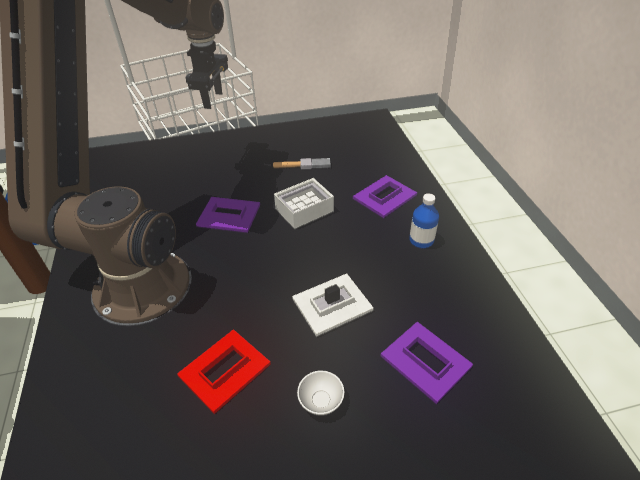

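The scene picture shows the nested white pair at (273,292), with its black knob at (273,281), and the tin at (369,184). In the side picture the pair is at (333,303) and the tin at (304,202).

```bash
cat > h.py <<'E'
from workcell import manip, effector, cams, close_job
import cv2, numpy as np
def shot(n,name=None):
    s=manip.read_state(); im=cams.get_image(n)
    if name: cv2.imwrite(f"pics/{name}.png",im[:,:,::-1])
    return im,pose(n,s)
def pose(n,s):
    c=cams.get_calibration(n)
    if n=="wrist":
        T=np.eye(4);T[:3,:3]=s["tool_rot"];T[:3,3]=s["eef_pos"]; M=T@c["mount"]
    else: M=np.linalg.inv(c["world_to_cam"])
    return n,c,M
def cast(p,uv,z):
    n,c,M=p; uv=np.asarray(uv,float).reshape(-1,2)
    d=(uv-[c["cx"],c["cy"]])/c["fx"]
    if n=="wrist":
        r=np.linalg.norm(d,axis=1,keepdims=True)+1e-12; d=np.hstack([d/r*np.sin(r),np.cos(r)])
    else: d=np.hstack([d,np.ones((len(d),1))])
    d=d@M[:3,:3].T; o=M[:3,3]
    return (o+d*((z-o[2])/d[:,2])[:,None])[:,:2]
def proj(p,X):
    n,c,M=p; x=(np.atleast_2d(X)-M[:3,3])@M[:3,:3]
    if n=="wrist":
        r=np.hypot(x[:,0],x[:,1]); k=np.arctan2(r,x[:,2])/(r+1e-12); uv=x[:,:2]*k[:,None]
    else: uv=x[:,:2]/x[:,2:]
    return uv*c["fx"]+[c["cx"],c["cy"]]
def comp(mask,uv):
    n,l,st,ce=cv2.connectedComponentsWithStats(mask.astype(np.uint8))
    ys,xs=np.nonzero(l); i=np.argmin((xs-uv[0])**2+(ys-uv[1])**2); return l==l[ys[i],xs[i]]
def rect(p,m,z):
    c=max(cv2.findContours(m.astype(np.uint8),cv2.RETR_EXTERNAL,cv2.CHAIN_APPROX_NONE)[0],key=len)
    w=cast(p,c,z); (ce,(a,b),t)=cv2.minAreaRect((w*1000).astype(np.float32))
    if a<b: a,b,t=b,a,t+90
    return np.array(ce)/1000,a,b,(t+90)%180-90
def white(im,lo):
    i=im.astype(int); return (i.min(2)>lo)&(i.max(2)-i.min(2)<40)
E
python3 - <<'E'
from h import *
for n,l,t in (("scene",(250,297),(345,190)),("side",(320,322),(290,212))):
    im,p=shot(n)
    for uv,z in ((l,.017),(t,.06)):
        for lo in (60,100): m=comp(white(im,lo),uv); print(n,uv,lo,m.sum(),rect(p,m,z))
E
```

```text
scene (250, 297) 60 3993 (array([ 0.47567255, -0.19189276]), 172.00863647460938, 145.76487731933594, 14.707237243652344)
scene (250, 297) 100 3707 (array([ 0.4755705 , -0.19141302]), 168.05459594726562, 140.6977081298828, 14.70744800567627)
scene (345, 190) 60 3094 (array([0.49491663, 0.17547714]), 178.40093994140625, 154.42779541015625, -69.67607116699219)
scene (345, 190) 100 2889 (array([0.49433749, 0.17589346]), 172.5084991455078, 150.19378662109375, -69.90206527709961)
side (320, 322) 60 2758 (array([ 0.47536316, -0.19699323]), 168.29730224609375, 142.42503356933594, 14.68953800201416)
side (320, 322) 100 2643 (array([ 0.47544366, -0.19532285]), 166.31817626953125, 138.72755432128906, 14.685553550720215)
side (290, 212) 60 2056 (array([0.48073984, 0.16368692]), 179.21238708496094, 176.08505249023438, 20.25248146057129)
side (290, 212) 100 1981 (array([0.48079718, 0.16549522]), 176.1699981689453, 172.24525451660156, 20.272518157958984)
```

```bash
cat >> h.py <<'E'
def R(deg):
    c,s=np.cos(np.radians(deg)),np.sin(np.radians(deg)); return np.array([[c,s,0],[s,-c,0],[0,0,-1.]])
def look(xy,yaw,z=.25):
    r=R(yaw); manip.movep(np.array([*xy,z])-.081*r[:,0],r)
E
python3 - <<'E'
from h import *
for xy,y in (((.49,.18),20),((.49,.18),200),((.475,-.194),14.7),((.475,-.194),194.7)):
    q=manip.solve_ik([*xy,.2],R(y)); print(y,None if q is None else np.round(q))
look((.49,.18),200); manip.dwell(.2)
im,p=shot("wrist","w_tin"); print(manip.read_state()["time_s"],proj(p,[.49,.18,.06]))
look((.475,-.194),194.7); manip.dwell(.2)
im2,p=shot("wrist","w_lid"); print(manip.read_state()["time_s"],proj(p,[.475,-.194,.017]))
cv2.imwrite("pics/w.png",np.hstack([im[:450,60:460],im2[:450,60:460]])[:,:,::-1])
import pickle; s=manip.read_state();
E
```

```text
20 [ 13.  19. 102.  -0.  59.  83.]
200 [ 13.  19. 102.  -0.  59. -97.]
14.7 [-30.  18. 104.  -0.  58.  46.]
194.7 [ -30.   18.  104.   -0.   58. -134.]
2.225 [[322.60192151 128.77952376]]
3.9 [[322.44654562 128.20342041]]
```

View pics/w.png

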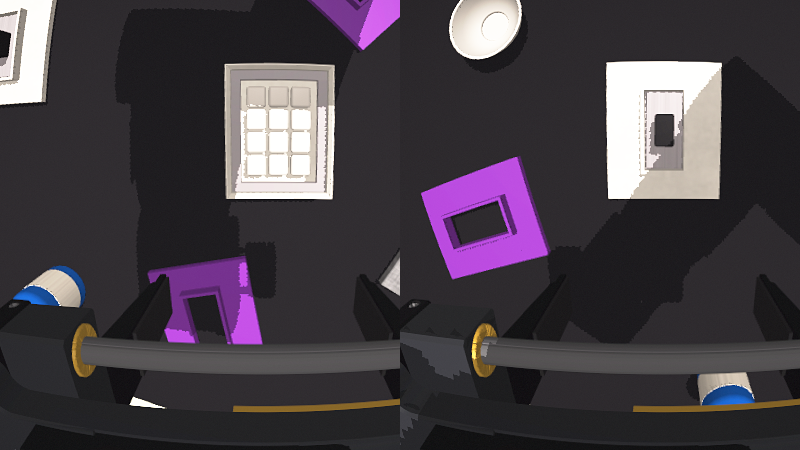

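The left crop shows the tin from above, centred at crop (280,132) with its long side along image v. The right crop shows the nested pair centred at crop (664,130), with the knob at (664,130).

Run:
```python
from h import *
def P(xy,yaw):
    r=R(yaw); return pose("wrist",dict(tool_rot=r,eef_pos=np.array([*xy,.25])-.081*r[:,0]))
s=manip.read_state(); print(s["eef_pos"]-P((.475,-.194),194.7)[2][:3,3], (np.array([.475,-.194,.25])-.081*R(194.7)[:,0])-s["eef_pos"], s["tool_rot"]-R(194.7))
t=cv2.imread("pics/w_tin.png"); l=cv2.imread("pics/w_lid.png")
pt=P((.49,.18),200); pl=pose("wrist",s)
for lo in (60,90):
    print("tin",rect(pt,comp(white(t,lo),(292,132)),.06)); print("lid",rect(pl,comp(white(l,lo),(290,130)),.017))
# mouth: dark lavender ledge etc. edges; knob
k=(l.max(2)<60); m=comp(k,(324,130)); print("knob",m.sum())
box=np.zeros_like(k); box[95:165,305:345]=1
m=comp(k&box,(324,130)); print(m.sum(), rect(pl,m,.068))
c=np.hstack([cv2.resize(t[50:215,270:410],(400,471),interpolation=0),cv2.resize(l[50:215,255:395],(400,471),interpolation=0)]); cv2.imwrite("pics/w2.png",c)
```

```text
[ 0.07890389  0.02222633 -0.20108477] [-2.36270110e-04 -7.45485022e-04 -7.48802100e-06] [[ 2.98329140e-04 -1.13444844e-03  4.16285687e-05]
 [-1.13444749e-03 -2.98328364e-04  2.67636328e-05]
 [-4.70753995e-05  1.52688091e-05  1.22461508e-09]]
tin (array([0.48581015, 0.19684375]), 145.498779296875, 116.01482391357422, 19.983734130859375)
lid (array([ 0.47575046, -0.19292006]), 162.8450927734375, 134.19888305664062, 14.683855056762695)
tin (array([0.48601901, 0.19682834]), 145.11892700195312, 115.58197784423828, 20.075159072875977)
lid (array([ 0.47584998, -0.19306714]), 162.72372436523438, 133.57064819335938, 14.693777084350586)
knob 433
433 (array([ 0.47582959, -0.1922796 ]), 31.988845825195312, 18.37578582763672, 14.831477165222168)
```

View pics/w2.png

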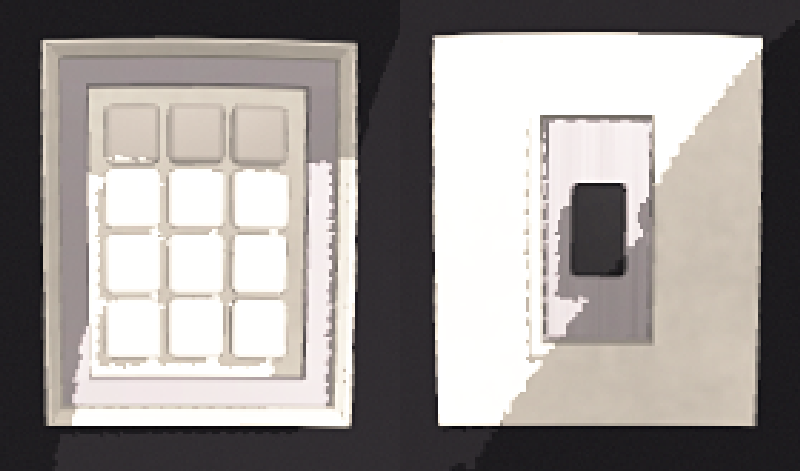

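Both poses are clear: tin at (0.486, 0.197), yaw 20°, and pair at (0.4758, -0.1927), yaw 14.7°. Next I grasp the knob and lift.

```bash
cat >> h.py <<'E'
def st(): return manip.read_state()
def fix(p,yaw,rate=.1):
    "straight move, then trim the standing xy error; returns the trimmed command"
    p=np.array(p,float); manip.move_straight(p,rate,R(yaw)); manip.dwell(.15)
    c=p+(p-st()["eef_pos"]); manip.move_straight(c,.05); manip.dwell(.15); return c
def info(t=""):
    s=st(); print(t,round(s["time_s"],2),np.round(s["eef_pos"],4),np.round(np.degrees(np.arctan2(s["tool_rot"][1,0],s["tool_rot"][0,0])),2),"F",np.round(s["wrist_force"],1),"T",np.round(s["wrist_torque"],2),"g",round(s["grip_force"],1),round(s["opening"],3))
E
python3 - <<'E'
from h import *
xy=[.4758,-.1927]; Y=194.7
manip.movep([*xy,.13],R(Y)); c=fix([*xy,.11],Y); info("hover")
manip.move_straight([c[0],c[1],.045+c[2]-.11],.08); info("down")
effector.set_gripper(0.1,40); info("grip")
manip.move_straight([c[0],c[1],.075],.05); manip.dwell(.2); info("lift")
shot("side","s_lift")
E
```

```text
hover 5.43 [ 0.4753 -0.1926  0.1093] -165.3 F [0.2 0.2 0.4] T [ 0.06 -0.01  0.03] g 0.0 0.997
down 6.39 [ 0.4754 -0.1927  0.0446] -165.3 F [-0.   1.   0.3] T [0.07 0.02 0.03] g 0.0 1.001
grip 7.81 [ 0.4752 -0.1926  0.0442] -165.3 F [-0.3 -0.2 -0.3] T [ 0.01 -0.04 -0.  ] g 0.0 0.104
lift 8.78 [ 0.4751 -0.1925  0.0747] -165.3 F [-0.9 -0.1  0.8] T [0.02 0.   0.01] g 0.0 0.1
```

Run:
```python
from h import *
im,p=shot("side"); a=cv2.resize(im[200:380,240:440],(400,360))
im,p=shot("scene"); b=cv2.resize(im[180:360,180:380],(400,360)); cv2.imwrite("pics/g.png",np.hstack([a,b])[:,:,::-1])
```

```text
(no output)
```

View pics/g.png

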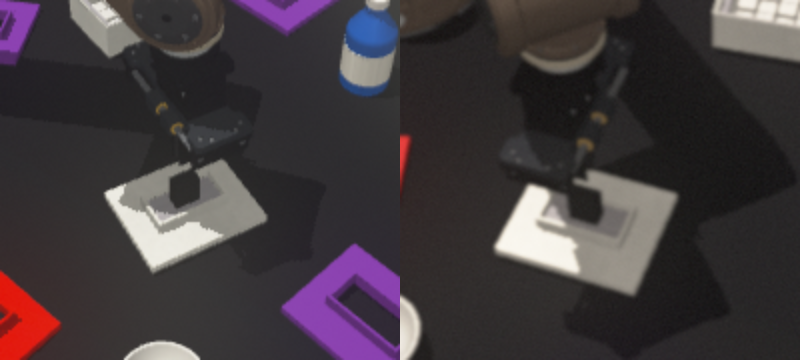

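Run:
```python
from h import *
s=st(); e=s["eef_pos"];r=s["tool_rot"]; info()
im2=[]
for n,(x0,y0) in (("side",(270,220)),("scene",(210,200))):
    im,p=shot(n); im=im.copy()
    tip=proj(p,[e+.008*r[:,2]])[0]; kn=proj(p,[[.4758,-.1927,.068]])[0]; bk=proj(p,[e-.07*r[:,2]])[0]; print(n,tip,kn,bk)
    S=4; a=cv2.resize(im[y0:y0+120,x0:x0+100],None,fx=S,fy=S).copy()
    for q,c in ((tip,(255,0,0)),(kn,(0,255,0)),(bk,(0,128,255))): cv2.circle(a,tuple(int(v) for v in (q-[x0,y0])*S),4,c,-1)
    im2.append(cv2.convertScaleAbs(a,alpha=1.6,beta=20))
cv2.imwrite("pics/g2.png",np.hstack(im2)[:,:,::-1])
```

```text
8.93 [ 0.4751 -0.1925  0.0748] -165.3 F [0.1 0.7 1.1] T [0.09 0.04 0.01] g 0.0 0.101
side [331.42012595 288.66676627] [331.70062581 288.35671775] [331.37975588 266.99211906]
scene [270.63419432 277.2878539 ] [270.7830372  277.15830221] [267.41660186 254.77250065]
```

View pics/g2.png

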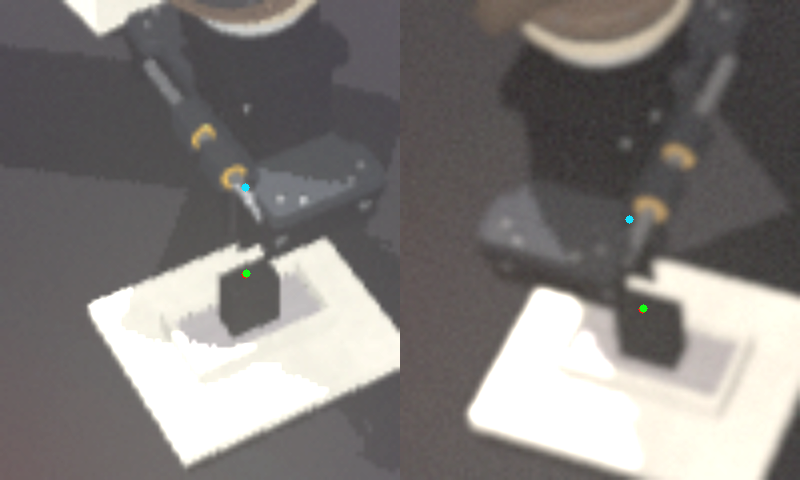

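Run:
```python
from h import *
out=[]
def grab():
    s=st(); e=s["eef_pos"];r=s["tool_rot"]; im,p=shot("wrist"); x0,y0=160,160
    a=cv2.resize(im[y0:y0+260,x0:x0+320],(400,325)).copy(); h=s["opening"]*.0475
    pts=[e+.008*r[:,2]+h*r[:,1],e+.008*r[:,2]-h*r[:,1],e-.011*r[:,2],np.array([.4758,-.1927,.068])]
    for q,c in zip(proj(p,pts),((255,0,0),(255,0,0),(255,255,0),(0,255,0))): cv2.circle(a,tuple(int(v) for v in (q-[x0,y0])*1.25),3,c,-1)
    out.append(cv2.convertScaleAbs(a,alpha=1.8,beta=25))
grab()
manip.move_straight(st()["eef_pos"]+[0,0,.04],.1); effector.set_gripper(1.0); grab(); info()
cv2.imwrite("pics/g3.png",np.hstack(out)[:,:,::-1])
```

```text
11.09 [ 0.4752 -0.1926  0.115 ] -165.3 F [1.1 0.3 1.1] T [-0.01  0.04  0.04] g 0.0 1.002
```

View pics/g3.png

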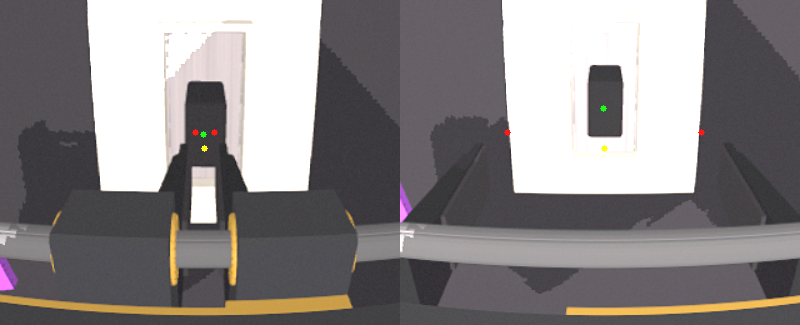

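The knob projection is right, since the green mark lies on the knob. The fingertips, however, sit clearly higher than stated, and the fingers closed above the knob. I'll measure the real tip height with a gentle closed-finger touch on the knob's top.

Run:
```python
from h import *
effector.set_gripper(0.0,20)
e=np.array([.4765,-.1928,.05]); manip.move_straight(e,.12); info("pre")
hit=manip.move_straight([e[0],e[1],.018],.025,force_limit=5); info(f"hit {hit}")
manip.move_straight(st()["eef_pos"]+[0,0,.012],.1); info()
```

```text
pre 13.3 [ 0.4767 -0.1929  0.0503] -165.3 F [-0.5  0.   0.3] T [ 0.08  0.01 -0.04] g 0.0 0.003
hit True 13.97 [ 0.4765 -0.1928  0.0374] -165.29 F [-0.4  1.7  7.6] T [ 0.13  0.24 -0.04] g 3.6 0.003
 14.24 [ 0.4767 -0.1929  0.0494] -165.3 F [0.4 0.3 0.2] T [ 0.02 -0.01 -0.01] g 0.0 0.006
```

The contact came at TCP z 0.0374, so the real fingertips are about 31 mm behind the TCP, which is 38.6 mm short of the stated figure. That agrees with the image. I'll shift all heights by this offset and grasp again.

```bash
echo 'D=.0386' >> h.py
python3 - <<'E'
from h import *
xy=np.array([.4760,-.1927])
manip.move_straight([*xy,.055],.1); effector.set_gripper(0.65,40)
print(manip.move_straight([*xy,.0465-D],.06,force_limit=8)); info("down")
effector.set_gripper(0.0,40); info("grip")
manip.move_straight([*xy,.04],.04); manip.dwell(.1); info("lift")
E
```

```text
False
down 16.54 [ 0.4761 -0.1928  0.0081] -165.3 F [-0.8 -0.6  0.4] T [ 0.1  -0.01 -0.04] g 0.0 0.649
grip 17.29 [ 0.4758 -0.1925  0.0079] -165.3 F [-0.8  1.8  2.7] T [ 0.44  0.13 -0.04] g 40.0 0.205
lift 18.34 [ 0.4759 -0.1926  0.0398] -165.3 F [ 0.3  1.3 -5.4] T [ 0.04  0.02 -0.01] g 40.0 0.209
```

Run:
```python
from h import *
T=[.4859,.1968]; Y=200.0
manip.move_straight([.476,-.1927,.13],.15)
manip.movep([*T,.13],R(Y)); info("over")
c=fix([*T,.085],Y,.08); info("hover")
off=c-[*T,.085]
manip.move_straight([*c[:2],.071+off[2]],.05); manip.dwell(.1); info("rim")
hit=manip.move_straight([*c[:2],.0535],.015,force_limit=5); info(f"hit {hit}")
manip.dwell(.2); info("rest")
im,p=shot("side"); a=cv2.resize(im[150:270,240:380],(400,343))
im,p=shot("scene"); b=cv2.resize(im[120:240,300:440],(400,343)); cv2.imwrite("pics/seat.png",np.hstack([a,b])[:,:,::-1])
```

```text
over 20.54 [0.4862 0.196  0.1298] -160.05 F [-0.2 -0.2 -4.6] T [0.04 0.06 0.03] g 40.0 0.212
hover 21.81 [0.4856 0.1967 0.0845] -160.0 F [-0.1  0.6 -5.3] T [0.01 0.01 0.01] g 40.0 0.21
rim 22.34 [0.4857 0.1967 0.0705] -160.0 F [ 0.   0.  -4.7] T [ 0.04  0.02 -0.  ] g 40.0 0.209
hit True 23.24 [0.4856 0.1967 0.0559] -160.0 F [-1.  -1.7  4.5] T [ 0.1   0.14 -0.02] g 40.0 0.206
rest 23.44 [0.4856 0.1967 0.0559] -160.0 F [-0.1 -0.4  5. ] T [0.1  0.16 0.  ] g 40.0 0.206
```

Run:
```python
from h import *
effector.set_gripper(0.7); info("open")
e=st()["eef_pos"]; manip.move_straight(e+[0,0,.07],.12); info()
look((.486,.197),200); manip.dwell(.15)
im,p=shot("wrist","w_seat"); info()
for lo in (60,90): print(rect(p,comp(white(im,lo),(290,130)),.065))
l=im; k=l.max(2)<60; kn=proj(p,[.4858,.1968,.116])[0]; print(kn)
box=np.zeros_like(k); x,y=kn.astype(int); box[y-34:y+34,x-20:x+20]=1
m=comp(k&box,kn); print(m.sum(),rect(p,m,.116))
x0,y0=250,40; c=cv2.resize(im[y0:y0+180,x0:x0+150],(400,480),interpolation=0)
s,ps=shot("scene"); b=cv2.resize(s[130:240,315:425],(400,480)); cv2.imwrite("pics/seat2.png",np.hstack([c,b])[:,:,::-1])
```

```text
open 24.48 [0.4849 0.1965 0.0551] -160.0 F [ 0.4 -0.1 -0.7] T [ 0.03  0.02 -0.04] g 0.0 0.698
 25.21 [0.4846 0.1965 0.1247] -160.0 F [ 0.3  0.4 -0.2] T [ 0.06  0.04 -0.04] g 0.0 0.702
 26.06 [0.5613 0.2244 0.2486] -160.0 F [-0.   0.6 -1. ] T [0.   0.06 0.02] g 0.0 0.7
(array([0.48635364, 0.19574591]), 163.60507202148438, 134.10816955566406, 20.289539337158203)
(array([0.48636597, 0.19584155]), 163.07960510253906, 133.462890625, 20.27549934387207)
[323.1007127  130.19078887]
116 (array([0.48611615, 0.19540184]), 32.366790771484375, 18.657981872558594, 20.057456970214844)
```

View pics/seat2.png

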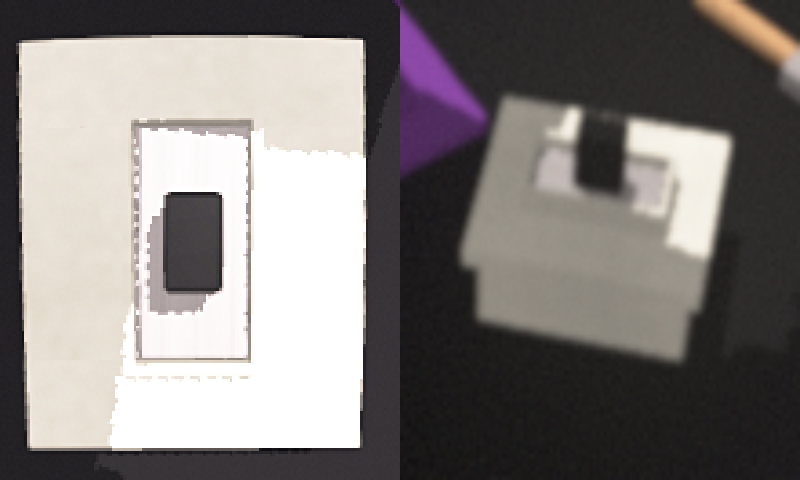

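The pair is seated square: the outer lid is centred with a yaw of about 20°, and the knob is in the middle of the window. Now I take the collar.

Run:
```python
from h import *
T=[.4862,.1961]; Y=200.1
effector.set_gripper(1.0,25)
manip.movep([*T,.125],R(Y)); c=fix([*T,.10],Y); info("hover")
hit=manip.move_straight([*c[:2],.0372],.04,force_limit=5); info(f"down {hit}")
if not hit or st()["eef_pos"][2]<.040:
    if hit: manip.move_straight(st()["eef_pos"]+[0,0,.0015],.03)
    effector.set_gripper(0.3,25); info("grip")
```

```text
hover 28.41 [0.4857 0.1959 0.0993] -159.9 F [1. 0. 1.] T [ 0.06 -0.01  0.04] g 0.0 1.001
down False 30.11 [0.4857 0.196  0.0374] -159.9 F [-0.1  0.2 -0.3] T [ 0.03  0.02 -0.01] g 0.0 1.0
grip 30.88 [0.4856 0.1959 0.0372] -159.9 F [ 0.3 -0.5 -0.6] T [0.06 0.   0.03] g 25.0 0.541
```

Run:
```python
from h import *
c=np.array([.4858,.1961,.0374])
manip.move_straight(c+[0,0,.025],.03); info("clear")
manip.move_straight(c+[0,0,.18],.1); manip.dwell(.3); info("up")
im,p=shot("side"); a=cv2.resize(im[80:250,240:380],(400,486))
im,p=shot("scene"); b=cv2.resize(im[70:240,300:440],(400,486)); cv2.imwrite("pics/end.png",np.hstack([a,b])[:,:,::-1])
```

```text
clear 31.87 [0.4857 0.1961 0.0623] -159.9 F [-0.1 -0.4 -2. ] T [ 0.09 -0.    0.01] g 25.0 0.544
up 33.87 [0.4858 0.1961 0.2172] -159.9 F [-0.9  0.1 -1.6] T [ 0.05  0.03 -0.04] g 25.0 0.543
```

View pics/end.png

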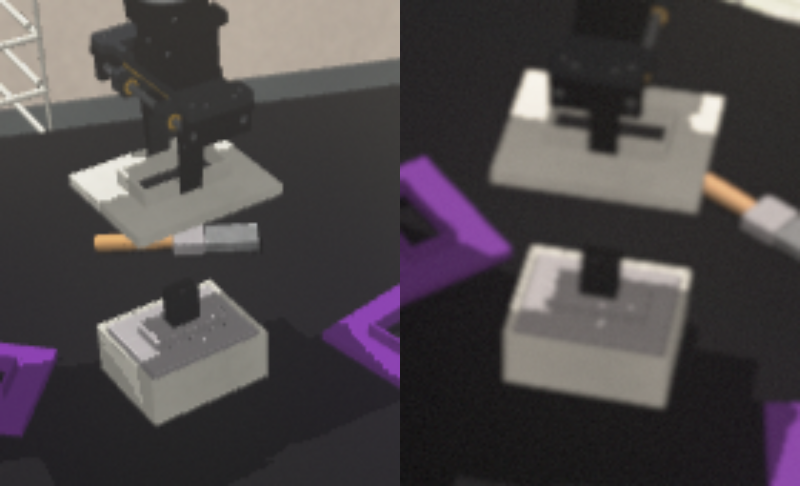

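The inner lid sits flat in the tin, and the outer lid is held level straight above it, about 17 cm clear of the rim. I'm handing the job in.

```bash
python3 -c "
from h import *
print(close_job())"
```

```text
the job is handed in; nothing more can be done
None
```

The inner lid is seated flat in the tin and released, the outer lid is held level about 17 cm above it, and the job was handed in at about 34 s; the first grasp closed above the knob because the real fingertips were about 39 mm short of the stated length, so I measured that by touch and grasped again.

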